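# Level candles for the dinner centrepiece

### The job

Set up the dinner centrepiece. The sockets of the oak candle holder are drilled to three different depths, so first probe with the depth rod to find out which is which and hang the rod back in its stand, then stand every candle that is there in the socket that suits its length, so that all the tops come out level, 72 mm above the holder (24 mm socket for the short yellow one, 46 mm for the green, 68 mm for the long red). Last, pour all the decorative balls from the white cup into the blue bowl and stand the cup upright back on its cork mat; leave the sugar jar, the tin and the garlic where they are.

Things in the scene. Friction and masses are not known exactly. Their poses are not given: they have to be found in the camera images.
- holder: candle holder: fixed oak block, 72 x 236 mm, 84 mm high, with a row of three round blind sockets (36 mm across, mouths bevelled 3 mm), 76 mm apart along its y, in the flat top; origin under its centre on the worktop, z up. The sockets are 24, 46 and 68 mm deep, one of each; which is which changes from start to start
- holder_hole0 (a point): centre of the mouth of the socket at the +y end of the row, level with the holder's top (84 mm above the worktop)
- holder_hole1 (a point): centre of the mouth of the middle socket, level with the holder's top
- holder_hole2 (a point): centre of the mouth of the socket at the -y end of the row, level with the holder's top
- depth_rod: depth rod, upright in its stand: steel shaft 14 mm across, 95 mm long, black rings 24, 46 and 68 mm above its flat tip; collar 30 mm across at 95 to 100 mm; black 20 x 20 mm square handle 100 to 146 mm above the tip, its faces square to the body's x and y; 0.08 kg; origin at the tip, z up along the rod
- rod_stand: fixed wooden stand for the depth rod, 56 x 56 mm and 100 mm high, with an upright 20 mm hole through its centre, mouth bevelled by 3 mm; origin under its centre on the worktop. The rod hangs in it with the collar on the stand's top, tip 5 mm above the worktop
- mat: fixed round cork mat, 140 mm across, 4 mm thick; the cup's place; origin under its centre
- pour_cup: white plastic cup, loose, holding the balls; 85 mm high, 62 mm wide with flat upright sides at y = +-31 mm to grip (x -42 to +44 mm), back wall at x = +44, walls 3, floor 4; in front (own -x, roughly towards the robot) a spout wall leans out 23 degrees, lip 73 mm before the origin, 78 high; 0.15 kg; origin under its floor. Tipped forward 80 to 90 degrees the balls roll out
- bowl: blue ceramic bowl, loose, 120 mm across the rim, 50 mm high; 0.35 kg; origin under its centre
- sugar_jar: bystander: glass sugar jar, 63 mm across, 110 mm high, loose; origin under its centre
- tin: bystander: plain tin, 66 mm across, 67 mm high, loose; origin under its centre
- garlic: bystander: garlic bulb, 60 mm, loose; origin under it
- candle_short: yellow candle, loose, upright on the worktop, 96 mm long, 28 mm across with a bevelled foot and top, 0.07 kg; origin at the centre of its flat foot, z up along it. May be absent from a start
- candle_short_top (a point): centre of the top of the yellow candle's wax (the thin wick stands 7 mm above it)
- candle_medium: green candle, loose, upright on the worktop, 118 mm long, 28 mm across with a bevelled foot and top, 0.07 kg; origin at the centre of its flat foot, z up along it. May be absent from a start
- candle_medium_top (a point): centre of the top of the green candle's wax (the thin wick stands 7 mm above it)
- candle_long: red candle, loose, upright on the worktop, 140 mm long, 28 mm across with a bevelled foot and top, 0.07 kg; origin at the centre of its flat foot, z up along it. May be absent from a start
- candle_long_top (a point): centre of the top of the red candle's wax (the thin wick stands 7 mm above it)
- ball0: decorative ball, 24 mm across, 12 g, in the cup at the start; origin at its centre. May be absent from a start
- ball1: decorative ball, 24 mm across, 12 g, in the cup at the start; origin at its centre. May be absent from a start
- ball2: decorative ball, 24 mm across, 12 g, in the cup at the start; origin at its centre. May be absent from a start
- ball3: decorative ball, 24 mm across, 12 g, in the cup at the start; origin at its centre. May be absent from a start
- ball4: decorative ball, 24 mm across, 12 g, in the cup at the start; origin at its centre. May be absent from a start
- ball5: decorative ball, 24 mm across, 12 g, in the cup at the start; origin at its centre. May be absent from a start

How it is judged:
By the outcome, as a careful person would: the job done as asked, in the order asked, and still so for the second after the job is handed in, with the robot touching nothing.
Of candle_short, candle_medium, candle_long only 2 to 3 are there at a start; the rules pass over those that are not, and their reading is None.
Of ball0, ball1, ball2, ball3, ball4, ball5 only 4 to 6 are there at a start; the rules pass over those that are not, and their reading is None.
At some moment in a run one of pour_cup may be knocked a few centimetres aside while the robot is not near it.
It also fails if it takes over 208 s, if anything falls off the work surface, if the arm or the gripper's body presses on something with over 40 N, if the wrist force passes 120 N, or if a joint passes its speed limit or range.

### The arm

A 6-joint arm with a two-finger parallel gripper is mounted at the origin on a cart in front of the work surface, level with it; the furniture and walls round the work are solid. World frame = base frame: x ahead of the robot, y to its left, z up, the work surface at z = 0. Lengths are in m, angles in rad, forces in N, time in s.
With the tool pointing down it reaches from about 0.4 to 0.825 m from the base axis. Payload 7 kg.
Tool frame: the origin (TCP) lies midway between the tips of the shut fingers; the grasp point (between the pads) lies 19 mm behind it; z points along the fingers, y is the line along which they close (so a half turn about z gives the same grasp; the last joint's range is limited). The gripper opens to 88 mm and grips with 3 to 60 N. Pads are 19 mm wide; open, the fingers measure 130 mm over their backs; the gripper's body (78 mm by 193 mm) begins 47 mm behind the grasp point.
Start: joints at [-0.891, 0.359, 0.012, 0, -1.224, -0.288], TCP at [0.258, -0.624, 0.198] pointing down, gripper open.
Joint ranges: [-3.07, 3.07], [-1.43, 2.12], [-1.02, 1.25], [-3.03, 1.67], [-3.05, -0], [-3.03, 3.03]. Speed limits (rad/s): [2.39, 2.39, 3.01, 3.14, 3.14, 3.14].

### API

Orientations are given as a unit quaternion [w, x, y, z].
In Python, from plant import robot gives the robot as it stands. Calls block until the motion is done:
- robot.move_to(position, orientation): joint-space move of the TCP to a pose.
- robot.movel(position, rot=None, velocity=0.15): straight line of the TCP; rot=None keeps the orientation; velocity is the mean speed in m/s.
- robot.goto_joints(angles): joint-space move.
- robot.open_gripper() and robot.grab(effort=None): open the fingers fully, or close them until they stop; effort is the grip in N (None keeps the last).
- robot.pause(seconds).
- robot.ik(position, orientation): joint angles nearest the present ones, or None.
- robot.camera(name): name is "scene" or "side" or "wrist"; returns a dict with "image" (384x512x3 uint8, red, green, blue), "z_map" (384x512 float32, m along the optical axis (not along the pixel's ray), 0 where there is no reading), "fx", "fy", "cx", "cy" (pixels), "k1" (the pictures are not rectified: a ray, as slopes to the right and down, at radius r is drawn at 1 + k1 r^2 times it, then the intrinsics apply), "cam_to_world" (4x4, takes a point from camera to world coordinates); the wrist camera has in their place "hand_eye" (4x4, takes a point from camera to tool coordinates, whose origin is the TCP and whose axes are the flange's). Camera axes: x right, y down, z forward; pixel columns grow to the right and rows downward; lengths in m; the calibration is good to about 2 mm. A picture is of the moment at which its call begins: read the wrist's pose just before it.
A pose or a line that the arm cannot do raises robot.IKError and nothing moves.
- robot.finish_job(): hands the job in; it is judged then, once.
Trained networks look in a picture, given as the dict that the camera call returned (one of the last four; its "shot" number tells which), for a name from the list of things; names that differ only in an ending like _2 or _b are one class to them, and where a whole thing is asked for, a point or a joint stands for the part that bears it (a point fixed in the world has none). Each returns a list of dicts, best first, with "p" (0 to 1); they miss things now and then, are a little off and sometimes report something else, mostly with a low value. They report only what shows in the picture. A call takes as long as a camera call.
- robot.look_for(picture, thing): "position" ([column, row] in pixels, amid what is visible of it).
Readings, each from a call of its own:
- robot.get_t(): time.
- robot.get_joint_pos(): joint angles.
- robot.get_qd(): joint speeds.
- robot.get_tau(): joint torques, N m.
- robot.get_tcp_pos(): TCP position.
- robot.get_ee_rot(): TCP orientation.
- robot.get_ft_force(): force on the tool from outside, world axes, zero at the start.
- robot.get_torque(): the same for the moment, N m.
- robot.get_width(): finger opening in m.
- robot.get_grip_force(): force on a finger pad.
Only numpy, scipy, OpenCV 4.12 (cv2) and the standard library are available. Lean on these libraries where they do the work, as an engineer would, in place of code of your own. Each camera call takes 0.05 s, during which the arm holds its last target. There are 200 camera calls.

## Working session

There is one attempt and no reset: what is moved stays moved. The work goes in short steps, each a Python script; the robot and the scene stay as the last script left them, time stands still between calls to the robot, and variables do not carry over. Pictures are saved under pics/ and viewed, at most 14 in all, crops included, and the job is handed in when it is done.

```bash
ls; mkdir -p pics; cat > h.py <<'E'
import numpy as np, cv2
from plant import robot
from scipy.spatial.transform import Rotation as R
def mat(q): return R.from_quat([q[1],q[2],q[3],q[0]]).as_matrix()
def quat(M):
    q=R.from_matrix(M).as_quat(); return [q[3],q[0],q[1],q[2]]
def shot(name):
    p=robot.get_tcp_pos(); q=robot.get_ee_rot()
    c=robot.camera(name)
    if name=='wrist':
        T=np.eye(4);T[:3,:3]=mat(q);T[:3,3]=p
        c['T']=T@np.array(c['hand_eye'])
    else: c['T']=np.array(c['cam_to_world'])
    return c
def K(c): return np.array([[c['fx'],0,c['cx']],[0,c['fy'],c['cy']],[0,0,1.]])
def ray(c,px):
    # undistort: drawn = s*(1+k1 r^2)
    s=cv2.undistortPoints(np.array(px,float).reshape(-1,1,2),K(c),np.array([c['k1'],0,0,0]))[:,0]
    return s
def zpt(c,px,win=2):
    u,v=int(round(px[0])),int(round(px[1]))
    z=c['z_map'][max(v-win,0):v+win+1,max(u-win,0):u+win+1]; z=z[z>0]
    if len(z)==0: return None
    z=np.median(z); s=ray(c,px)[0]
    return (c['T']@[s[0]*z,s[1]*z,z,1])[:3]
def cloud(c):
    v,u=np.mgrid[:384,:512]
    s=ray(c,np.stack([u.ravel(),v.ravel()],1)); z=c['z_map'].ravel()
    P=np.c_[s*z[:,None],z,np.ones(z.size)]@c['T'].T
    P=P[:,:3]; P[z==0]=np.nan
    return P.reshape(384,512,3)
def proj(c,P):
    Q=np.linalg.inv(c['T'])@np.r_[P,1]; s=Q[:2]/Q[2]; s=s*(1+c['k1']*(s@s))
    return s*[c['fx'],c['fy']]+[c['cx'],c['cy']]
def save(c,n,scale=1): 
    im=cv2.cvtColor(c['image'],cv2.COLOR_RGB2BGR)
    cv2.imwrite('pics/'+n,cv2.resize(im,None,fx=scale,fy=scale))
def down(yaw):
    # tool z down, tool y axis (closing) at angle yaw from world y
    return quat(R.from_euler('z',yaw).as_matrix()@np.diag([-1.,1,-1]))
E
cat > a.py <<'E'
from h import *
names="holder depth_rod rod_stand mat pour_cup bowl sugar_jar tin garlic candle_short candle_medium candle_long holder_hole0 holder_hole1 holder_hole2 ball0".split()
print(robot.get_ee_rot(), robot.get_tcp_pos(), robot.get_t())
for cam in ('scene','side'):
    c=shot(cam); save(c,cam+'0.png',1.5)
    print(cam,c['T'].round(2).tolist(),c['fx'],c['k1'])
    for n in names:
        for d in robot.look_for(c,n)[:2]:
            P=zpt(c,d['position'])
            print(n,round(d['p'],2),np.round(d['position']),None if P is None else P.round(3))
E
python3 a.py
```

```text
pics
[-2.22527952e-04 -1.94580195e-01  9.80886280e-01  7.77643173e-04] [ 0.25752778 -0.6233743   0.19724403] 0.0
scene [[-0.84, -0.41, 0.35, 0.23], [-0.54, 0.65, -0.54, 0.52], [-0.0, -0.64, -0.77, 0.82], [0.0, 0.0, 0.0, 1.0]] 347.68620456811925 -0.09674910629655362
holder 0.91 [293. 159.] [ 0.536 -0.198  0.083]
depth_rod 0.62 [336. 160.] [ 0.412 -0.223  0.123]
rod_stand 0.79 [334. 179.] [ 0.401 -0.203  0.067]
mat 0.93 [218. 334.] [0.441 0.335 0.005]
mat 0.69 [290. 226.] [0.428 0.021 0.075]
pour_cup 0.67 [223. 311.] [0.458 0.289 0.019]
pour_cup 0.3 [308. 205.] [ 0.418 -0.06   0.087]
bowl 0.96 [245. 249.] [0.513 0.109 0.009]
bowl 0.32 [306. 204.] [ 0.422 -0.055  0.093]
sugar_jar 0.92 [347. 140.] [ 0.423 -0.339  0.11 ]
tin 0.83 [274. 132.] [ 0.669 -0.315  0.051]
garlic 0.73 [259. 140.] [ 0.692 -0.253  0.047]
candle_short 0.58 [289. 224.] [0.43  0.022 0.086]
candle_medium 0.55 [287. 224.] [0.435 0.024 0.083]
candle_long 0.82 [306. 202.] [ 0.422 -0.054  0.099]
candle_long 0.56 [287. 227.] [0.434 0.024 0.071]
holder_hole0 0.67 [294. 160.] [ 0.533 -0.195  0.083]
holder_hole0 0.18 [273. 131.
[... 625 characters left out ...]
4 [303. 321.] [0.446 0.344 0.003]
mat 0.61 [246. 157.] [ 0.558 -0.171  0.081]
pour_cup 0.8 [293. 291.] [0.461 0.276 0.023]
pour_cup 0.18 [297. 292.] [0.454 0.284 0.027]
bowl 0.94 [273. 240.] [0.495 0.106 0.008]
sugar_jar 0.56 [281. 128.] [ 0.432 -0.327  0.078]
tin 0.72 [206. 139.] [ 0.69  -0.311  0.054]
garlic 0.5 [206. 156.] [ 0.687 -0.241  0.034]
candle_medium 0.89 [290. 201.] [0.444 0.026 0.077]
candle_long 0.56 [292. 172.] [ 0.428 -0.053  0.114]
holder_hole0 0.61 [247. 157.] [ 0.553 -0.171  0.081]
holder_hole1 0.61 [247. 157.] [ 0.553 -0.171  0.081]
holder_hole2 0.61 [247. 157.] [ 0.553 -0.171  0.081]
ball0 0.42 [299. 296.] [0.449 0.29  0.022]
ball0 0.4 [249. 158.] [ 0.549 -0.176  0.072]
```

View pics/scene0.png

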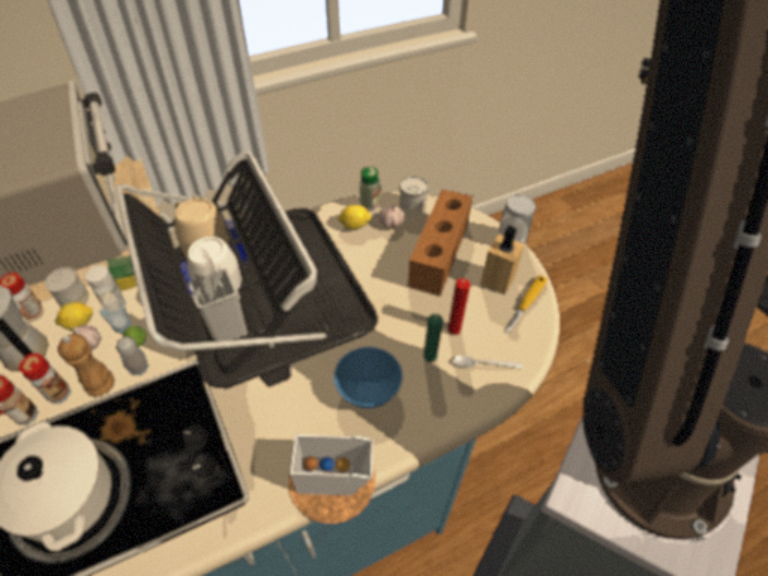

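View pics/side0.png

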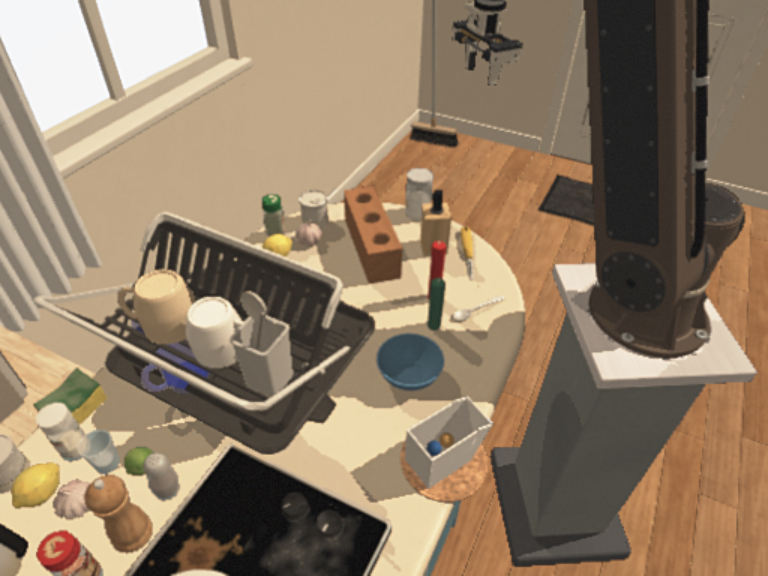

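The pictures show the green candle at about (290,224) and the red at (306,202) in the scene camera, with no yellow one. The holder, rod in its stand, bowl and cup on its mat are all there. Next I'll look with the wrist camera.

```bash
cat > b.py <<'E'
from h import *
robot.move_to([0.44,-0.13,0.38],down(0))
print(robot.get_t(), robot.get_joint_pos())
def clusters(c,tag):
    for n in "holder depth_rod rod_stand candle_short candle_medium candle_long candle_medium_top candle_long_top holder_hole0 holder_hole1 holder_hole2 sugar_jar tin bowl pour_cup".split():
        for d in robot.look_for(c,n)[:3]:
            P=zpt(c,d['position'])
            if d['p']>.3: print(tag,n,round(d['p'],2),np.round(d['position']),None if P is None else P.round(3))
c=shot('wrist'); print(np.round(c['hand_eye'],3),c['fx'],c['k1']); save(c,'w0.png',1.5); clusters(c,'w0'); np.savez('w0.npz',P=cloud(c),im=c['image'])
robot.move_to([0.50,-0.06,0.38],down(0.0))
c=shot('wrist'); save(c,'w1.png',1); clusters(c,'w1'); np.savez('w1.npz',P=cloud(c),im=c['image'])
robot.move_to([0.45,0.2,0.38],down(0.0))
c=shot('wrist'); save(c,'w2.png',1.5); clusters(c,'w2'); np.savez('w2.npz',P=cloud(c),im=c['image'])
print(robot.get_t())
E
python3 b.py
```

```text
3.7083 [ 1.43196191e-01 -7.70220899e-02 -1.03988296e-01  5.33035432e-06
 -1.54445025e+00 -1.71434660e+00]
[[-0.    -0.969 -0.246  0.066]
 [ 1.     0.    -0.    -0.001]
 [ 0.    -0.246  0.969 -0.187]
 [ 0.     0.     0.     1.   ]] 320.1445211290364 -0.007401351635318882
w0 holder 0.67 [204. 217.] [ 0.535 -0.213  0.084]
w0 depth_rod 0.67 [183. 141.] [ 0.41  -0.224  0.152]
w0 rod_stand 0.71 [194. 132.] [ 0.402 -0.219  0.103]
w0 candle_medium 0.86 [342. 156.] [ 0.436 -0.003  0.095]
w0 candle_long 0.92 [297. 151.] [ 0.424 -0.076  0.141]
w0 candle_medium_top 0.95 [347. 155.] [ 0.432 -0.001  0.116]
w0 candle_long_top 0.81 [299. 148.] [ 0.421 -0.073  0.14 ]
w0 holder_hole0 0.77 [207. 212.] [ 0.527 -0.208  0.085]
w0 holder_hole1 0.77 [207. 212.] [ 0.527 -0.208  0.085]
w0 holder_hole2 0.77 [207. 212.] [ 0.527 -0.208  0.085]
w0 sugar_jar 0.65 [107. 150.] [ 0.426 -0.342  0.111]
w0 bowl 0.88 [408. 185.] [0.501 0.144 0.006]
w0 pour_cup 0.96 [498. 166.] [0.458 0.26  0.058]
w1 holder 0.81 [149. 189.] [ 0.565 -0.246  0.023]
w1 depth_rod 0.67 [129.  94.] [ 0.412 -0.221  0.14 ]
w1 rod_stand 0.66 [146.
[... 1078 characters left out ...]
andle_short 0.39 [314. 143.] [0.435 0.296 0.031]
w2 candle_medium 0.93 [132. 148.] [0.433 0.024 0.114]
w2 candle_long 0.7 [ 75. 142.] [ 0.424 -0.054  0.116]
w2 candle_medium_top 0.79 [135. 146.] [0.432 0.024 0.101]
w2 candle_long_top 0.88 [ 77. 140.] [ 0.423 -0.055  0.108]
w2 holder_hole0 0.77 [ 44. 195.] [ 0.51  -0.131  0.085]
w2 holder_hole0 0.44 [310. 162.] [0.466 0.292 0.031]
w2 holder_hole1 0.77 [ 44. 195.] [ 0.51  -0.131  0.085]
w2 holder_hole1 0.44 [310. 162.] [0.466 0.292 0.031]
w2 holder_hole2 0.77 [ 44. 195.] [ 0.51  -0.131  0.085]
w2 holder_hole2 0.44 [310. 162.] [0.466 0.292 0.031]
w2 tin 0.48 [ 42. 198.] [ 0.515 -0.136  0.084]
w2 pour_cup 0.86 [317. 153.] [0.452 0.304 0.023]
7.6
```

```bash
cat > c.py <<'E'
from h import *
robot.move_to([0.42,-0.14,0.38],down(0))
for k in range(3):
    q=robot.get_ee_rot()
    print(robot.get_t(),robot.get_tcp_pos(),q,R.from_matrix(mat(q)).as_euler('xyz',degrees=True).round(2),robot.get_qd().round(3) if hasattr(robot.get_qd(),'round') else robot.get_qd())
    c=shot('wrist')
    for n in ['candle_medium_top','candle_long_top','depth_rod']:
        d=robot.look_for(c,n)[0]; print(n,d['position'],zpt(c,d['position']))
    robot.pause(.3)
save(c,'w3.png',1.5); np.savez('w3.npz',P=cloud(c),im=c['image'])
E
python3 c.py
```

```text
8.8917 [ 0.42031957 -0.13946138  0.37991146] [-1.18124224e-05 -1.82318034e-04  9.99999980e-01  8.08167596e-05] [ 179.99   -0.   -179.98] [ 0.014  0.005  0.001  0.    -0.001  0.003]
candle_medium_top [352.0, 163.8] [0.42805677 0.00214185 0.1011488 ]
candle_long_top [303.4, 163.4] [ 0.42131905 -0.07530353  0.14043727]Traceback (most recent call last):
  File "c.py", line 8, in <module>
    d=robot.look_for(c,n)[0]; print(n,d['position'],zpt(c,d['position']))
      ~~~~~~~~~~~~~~~~~~~^^^
IndexError: list index out of range
```

```bash
cat > c.py <<'E'
from h import *
robot.pause(.5)
def seg(c,tag):
    P=cloud(c); im=c['image'].astype(int); hsv=cv2.cvtColor(c['image'],cv2.COLOR_RGB2HSV)
    print(tag,[round(float(c[k]),2) for k in('fx','fy','cx','cy','k1')], c['T'][:3,3].round(3))
    ws=(P[...,0]>.3)&(P[...,0]<.75)&(abs(P[...,1])<.42)
    H,S=hsv[...,0],hsv[...,1]
    for n,m,z in [('green',(H>70)&(H<95)&(S>120),.04),('red',((H<5)|(H>174))&(S>170),.06),('blue',(H>97)&(H<115)&(S>110),.035)]:
        q=P[ws&m&(P[...,2]>z)]
        if len(q)<20: print(n,len(q));continue
        t=q[q[:,2]>np.percentile(q[:,2],90)-.012]
        print(n,len(q),'mean',q.mean(0).round(3),'top',((t.min(0)+t.max(0))/2).round(3),'ext',np.ptp(t,axis=0).round(3))
for cam in ('wrist','scene','side'):
    c=shot(cam); seg(c,cam)
    if cam=='wrist': save(c,'w3.png',1.5); np.savez('w3.npz',P=cloud(c),im=c['image'])
E
python3 c.py
```

```text
wrist [320.14, 320.14, 254.97, 192.99, -0.01] [ 0.354 -0.141  0.567]
green 0
red 461 mean [ 0.424 -0.071  0.127] top [ 0.427 -0.069  0.136] ext [0.026 0.026 0.013]
blue 0
scene [347.69, 347.69, 248.85, 196.29, -0.1] [0.232 0.519 0.823]
green 68 mean [ 0.425 -0.054  0.312] top [ 0.415 -0.114  0.581] ext [0.056 0.023 0.005]
red 192 mean [ 0.424 -0.063  0.14 ] top [ 0.425 -0.09   0.357] ext [0.04  0.077 0.457]
blue 139 mean [0.477 0.032 0.197] top [ 0.417 -0.116  0.564] ext [0.062 0.025 0.042]
side [373.01, 373.01, 256.86, 195.9, -0.02] [0.586 0.751 0.808]
green 0
red 154 mean [ 0.43  -0.056  0.11 ] top [ 0.43  -0.061  0.134] ext [0.023 0.027 0.013]
blue 0
```

View pics/w3.png

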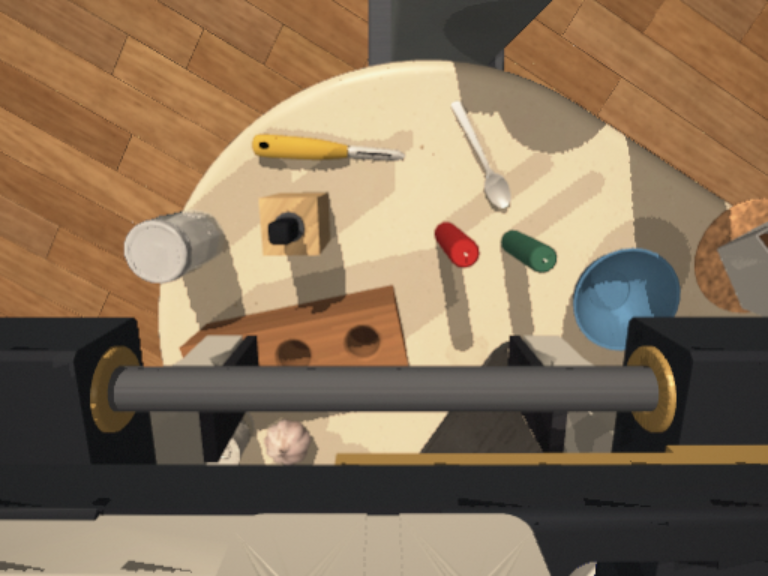

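The view shows red and green candle tops at about (468,260) and (545,262), the rod handle at (285,230), and the holder partly hidden by the gripper. The network's points sit on the visible sides of the candles, which explains the spread. I'll fit top faces from depth instead, with the tool turned to see the holder.

```bash
cat > d.py <<'E'
from h import *
views=[('holder',[.45,-.18,.36],np.pi),('rod',[.50,-.16,.33],0),('cup',[.52,.28,.36],0),('bowl',[.50,.1,.36],0),('holder2',[.43,-.10,.36],np.pi)]
D={}
for n,p,y in views:
    try: robot.move_to(p,down(y))
    except Exception as e: print(n,e); continue
    robot.pause(.3); c=shot('wrist'); D[n+'_P']=cloud(c); D[n+'_im']=c['image']; D[n+'_T']=c['T']; save(c,n+'.png')
    print(n,robot.get_t(),robot.get_joint_pos().round(2))
for n in('scene','side'):
    c=shot(n); D[n+'_P']=cloud(c); D[n+'_im']=c['image']
np.savez('D.npz',**D)
m=np.vstack([np.hstack([D[k+'_im'] for k in('holder','rod')]),np.hstack([D[k+'_im'] for k in('cup','bowl')])])
cv2.imwrite('pics/mont.png',cv2.cvtColor(cv2.resize(m,(800,600)),cv2.COLOR_RGB2BGR))
E
python3 d.py
cat > e.py <<'E'
from h import *
D=np.load('D.npz')
def top(n,box,z0,z1):
    P=D[n+'_P']; x0,x1,y0,y1=box
    m=(P[...,0]>x0)&(P[...,0]<x1)&(P[...,1]>y0)&(P[...,1]<y1)&(P[...,2]>z0)&(P[...,2]<z1)
    return P[m]
for n in('holder','holder2','rod','bowl','cup','scene','side'):
    for name,box,z0,z1 in [('holder',(.44,.66,-.34,-.03),.076,.092),('handle',(.37,.47,-.28,-.18),.14,.158),('stand',(.35,.46,-.28,-.16),.094,.1035),('red',(.39,.46,-.1,-.03),.134,.146),('green',(.40,.47,-.03,.05),.112,.124),('bowlrim',(.38,.62,.03,.22),.042,.056),('cuprim',(.3,.6,.2,.42),.076,.095),('mat',(.3,.6,.2,.48),.0025,.008)]:
        q=top(n,box,z0,z1)
        if len(q)<25: continue
        if name=='mat': print(n,name,len(q),np.percentile(q,[1,99],axis=0).round(3).tolist()); continue
        r=cv2.minAreaRect((q[:,:2]*1000).astype(np.float32))
        print(n,name,len(q),'c',np.round(r[0],1),'size',np.round(r[1],1),'ang',round(r[2],1),'z',np.median(q[:,2]).round(4))
E
python3 e.py
```

```text
holder 12.575 [ 2.35 -1.36 -0.1  -0.   -2.83 -0.78]
rod 15.4667 [ 0.07  0.05 -0.09 -0.   -1.43 -1.64]
cup 17.4417 [ 0.82  0.16  0.1  -0.   -1.51 -2.4 ]
bowl 18.5417 [ 0.58  0.02 -0.06 -0.   -1.5  -2.15]
holder2 21.0083 [ 2.46 -1.33 -0.17  0.   -2.73 -0.89]
holder holder 7440 c [ 524.4 -202. ] size [168.8 276. ] ang 0.0 z 0.0849
holder handle 249 c [ 409.9 -231.2] size [20.2 19.5] ang 1.4 z 0.1512
holder stand 1078 c [ 409.7 -231.2] size [56.6 56.2] ang 0.8 z 0.1007
holder red 348 c [428.5 -68.3] size [26.5 27.7] ang 22.1 z 0.1403
holder green 337 c [437.3  10. ] size [26.7 27.1] ang 0.6 z 0.1187
holder bowlrim 1420 c [516.4 115.3] size [119.1 170.9] ang 49.9 z 0.0494
holder mat 656 [[0.395, 0.202, 0.003], [0.585, 0.26, 0.007]]
holder2 holder 7770 c [ 524.4 -199.7] size [280.6 168.5] ang 90.0 z 0.0848
holder2 handle 257 c [ 409.5 -231.2] size [19.6 20.1] ang 0.2 z 0.1511
holder2 stand 1051 c [ 409.  -231.2] size [55.  56.9] ang 0.7 z 0.1009
holder2 red 349 c [429.5 -66.8] size [26.2 26. ] ang 0.3 z 0.1404
holder2 green 336 c [437.2  10.7] size [26.7 27.2] ang 31.7 z 0.1186
holder2 bow
[... 1753 characters left out ...]
size [118.2 165.1] ang 47.5 z 0.0479
scene cuprim 446 c [453.3 294.8] size [117.8  63.6] ang 30.7 z 0.0841
scene mat 1555 [[0.39, 0.206, 0.003], [0.599, 0.474, 0.008]]
side holder 881 c [ 525.3 -198.5] size [283.1 169.4] ang 89.9 z 0.0823
side handle 29 c [ 411.9 -227. ] size [17.2 16.3] ang 86.5 z 0.1477
side stand 157 c [ 411.1 -230.1] size [56.1 63.7] ang 0.7 z 0.0984
side red 50 c [429.8 -64.7] size [25.8 23.1] ang 53.3 z 0.1377
side green 57 c [440.1  15. ] size [21.5 24.7] ang 53.9 z 0.1163
side bowlrim 315 c [516.6 116.8] size [118.7 166.9] ang 46.2 z 0.0473
side cuprim 414 c [454.6 296.5] size [120.   63.6] ang 31.1 z 0.0829
side mat 890 [[0.394, 0.272, 0.003], [0.599, 0.472, 0.007]]
```

View pics/mont.png

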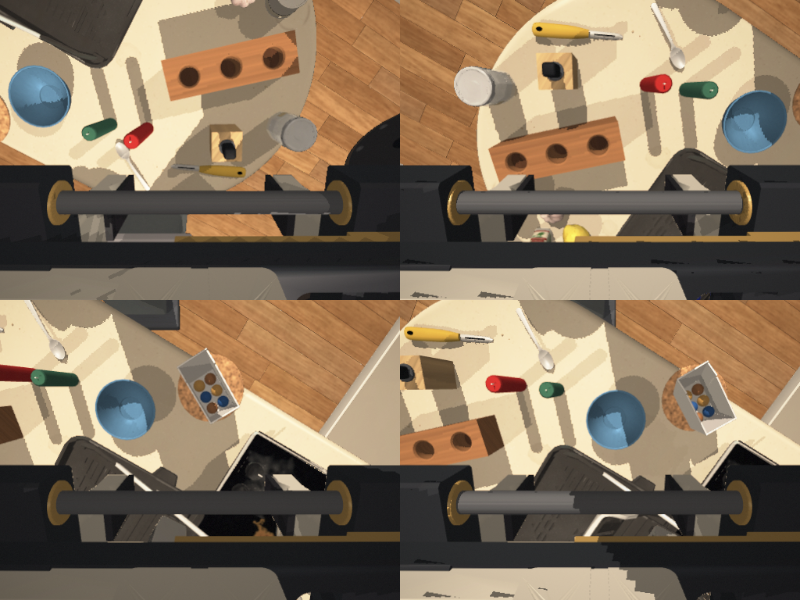

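```bash
cat > f.py <<'E'
from h import *
D=np.load('D.npz')
for n in('holder','holder2','rod'):
    P=D[n+'_P']; m=((P[...,2]>.0785)&(P[...,2]<.091)&(P[...,0]>.44)&(P[...,0]<.62)&(P[...,1]>-.34)&(P[...,1]<-.03)).astype(np.uint8)
    k,l,s,_=cv2.connectedComponentsWithStats(m,connectivity=4); i=1+np.argmax(s[1:,4]); q=P[l==i]
    r=cv2.minAreaRect((q[:,:2]*1000).astype(np.float32)); print(n,s[i,4],np.round(r[0],1),np.round(r[1],1),round(r[2],2))
    # holes
    inv=(l!=i).astype(np.uint8); box=cv2.boxPoints(r)
    k2,l2,s2,_=cv2.connectedComponentsWithStats(inv,connectivity=4)
    T=D[n+'_T']
    for j in range(1,k2):
        if 60<s2[j,4]<3000:
            mm=(l2==j).astype(np.uint8); ring=P[(cv2.dilate(mm,np.ones((3,3),np.uint8))>0)&(l==i)]
            c,rad=cv2.minEnclosingCircle((ring[:,:2]*1000).astype(np.float32))
            print('  hole',s2[j,4],np.round(c,1),round(rad,1),'zmin',np.nanpercentile(P[...,2][l2==j],5).round(4))
n='cup'
for n in('cup','bowl','scene'):
    P=D[n+'_P']; hsv=cv2.cvtColor(D[n+'_im'],cv2.COLOR_RGB2HSV)
    m=(P[...,2]>.001)&(P[...,2]<.008)&(hsv[...,0]<16)&(hsv[...,1]>110)&(P[...,0]>.3)&(P[...,0]<.56)&(P[...,1]>.2)&(P[...,1]<.45)
    k,l,s,_=cv2.connectedComponentsWithStats(m.astype(np.uint8)); i=1+np.argmax(s[1:,4]); q=P[l==i]
    print(n,'mat',len(q),[np.round(v,1) for v in cv2.minEnclosingCircle((q[:,:2]*1000).astype(np.float32))],np.median(q[:,2]))
    # bowl rim circle
    m=(P[...,2]>.045)&(P[...,2]<.056)&(P[...,0]>.42)&(P[...,0]<.58)&(P[...,1]>.04)&(P[...,1]<.19)&(hsv[...,0]>95)&(hsv[...,0]<118)&(hsv[...,1]>90)
    print('  bowl',m.sum(),[np.round(v,1) for v in cv2.minEnclosingCircle((P[m][:,:2]*1000).astype(np.float32))])
E
python3 f.py
```

```text
holder 7312 [ 549.6 -233.6] [ 72.4 231.3] 12.14
  hole 546 [ 566.1 -309.7] 19.8 zmin 0.0596
  hole 535 [ 549.9 -235.6] 19.5 zmin 0.0158
  hole 529 [ 533.9 -161.8] 19.5 zmin 0.0375
holder2 7601 [ 549.7 -233.6] [ 72.5 231.5] 12.21
  hole 548 [ 566.4 -309.7] 19.9 zmin 0.0596
  hole 543 [ 550.1 -235.5] 19.5 zmin 0.0159
  hole 535 [ 534.1 -161.2] 19.5 zmin 0.0375
rod 6206 [ 549.1 -233.1] [ 72.7 227.3] 12.02
  hole 485 [ 533.6 -163.1] 19.7 zmin 0.0372
  hole 466 [ 549.2 -237.1] 19.7 zmin 0.0157
  hole 450 [ 565.1 -309.6] 20.0 zmin 0.0595
cup mat 1026 [array([438.3, 333.3]), np.float64(59.1)] 0.004985847541076227
  bowl 757 [array([497.3, 131.9]), np.float64(58.3)]
bowl mat 1337 [array([456.6, 297.3]), np.float64(68.7)] 0.004897485575936944
  bowl 705 [array([497.4, 131.9]), np.float64(58.0)]
scene mat 857 [array([455.4, 304. ]), np.float64(69.0)] 0.003804254593966827
  bowl 96 [array([497.6, 133.5]), np.float64(57.7)]
```

```bash
cat >> h.py <<'E'
H=[np.array([.534,-.162]),np.array([.550,-.2357]),np.array([.566,-.3097])]
ROD=np.array([.4096,-.2312])
def bestyaw(xy,yaw,z=.2):
    b=None
    for y in(yaw,yaw+np.pi):
        j=robot.ik([*xy,z],down(y))
        if j is None: continue
        s=np.abs(np.array(j)-robot.get_joint_pos()).max()
        if b is None or s<b[0]: b=(s,y,np.round(j,2))
    return b
E
cat > g.py <<'E'
from h import *
s,yaw,j=bestyaw(ROD,np.pi/2+np.radians(.5)); print(yaw,j)
q=down(yaw)
for h in H: print(robot.ik([*h,.25],q) is not None)
robot.open_gripper()
robot.move_to([*ROD,.22],q)
robot.movel([*ROD,.113],velocity=.1)
robot.grab(25); robot.pause(.3)
print(robot.get_width(),robot.get_grip_force(),robot.get_tcp_pos(),robot.get_ft_force())
robot.movel([*ROD,.245],velocity=.1); robot.pause(.2)
print(robot.get_width(),robot.get_ft_force(),robot.get_t(),robot.get_ee_rot())
c=shot('side');save(c,'rodlift.png',1.5)
E
python3 g.py
```

```text
1.579522973054868 [-0.09  0.01 -0.42  0.   -1.14  0.1 ]
True
True
True
0.01967680023154943 24.995676577091217 [ 0.40961061 -0.23120378  0.11300168] [-0.72241022  0.35531093  0.68949267]
0.019306133186526762 [-0.27829249  0.84721131 -0.41670607] 28.4083 [ 2.35633088e-04  7.10183624e-01 -7.04016381e-01 -3.15772942e-04]
```

```bash
cat > p.py <<'E'
from h import *
OFF=.108
q=robot.get_ee_rot()
for i,exp in [(0,46),(1,68),(2,24)]:
    h=H[i]
    robot.movel([*h,.245],velocity=.2); robot.pause(.2)
    f0=robot.get_ft_force()[2]
    z=OFF+.084-exp/1000+.006
    robot.movel([*h,z],velocity=.08); robot.pause(.15)
    print(i,'pre',robot.get_ft_force().round(2),f0)
    for k in range(12):
        z-=.001; robot.movel([*h,z],velocity=.02)
        f=robot.get_ft_force()[2]-f0
        if f>3: break
    a=robot.get_tcp_pos()[2]
    print(i,'contact',f,'tip z',a-OFF,'depth mm',(.084-a+OFF)*1000,robot.get_width(),robot.get_t())
    robot.movel([*h,.245],velocity=.15)
E
python3 p.py
```

```text
0 pre [ 0.36  0.51 -1.31] -0.9844331487994474
0 contact 6.200983305539699 tip z 0.037945471023538555 depth mm 46.05452897646145 0.01979872168165305 32.725
1 pre [-1.55  0.08  0.21] -0.07896103560377765
1 contact 4.895298427804014 tip z 0.01598955613696597 depth mm 68.01044386303404 0.020006102629623476 37.75
2 pre [ 0.77  0.17 -1.13] -1.2532491504321164
2 contact 6.83483154715965 tip z 0.059981590019159495 depth mm 24.01840998084051 0.019780334668949306 42.375
```

Probing gives hole0 = 46, hole1 = 68 and hole2 = 24 mm. Now I'll hang the rod back.

```bash
cat > r.py <<'E'
from h import *
robot.movel([*ROD,.245],velocity=.2); robot.pause(.2); f0=robot.get_ft_force()
robot.movel([*ROD,.200],velocity=.1); print(robot.get_ft_force()-f0)
robot.movel([*ROD,.150],velocity=.08); print(robot.get_ft_force()-f0)
robot.movel([*ROD,.1135],velocity=.06); robot.pause(.2); print(robot.get_ft_force()-f0,robot.get_tcp_pos())
robot.open_gripper(); robot.pause(.2)
robot.movel([*ROD,.25],velocity=.2)
# look from above at rod and candles
robot.move_to([.50,-.14,.33],down(0)); robot.pause(.2); print(robot.get_t())
c=shot('wrist'); P=cloud(c); save(c,'after_rod.png',1.5)
for name,(x0,x1,y0,y1),z0,z1 in [('handle',(.37,.47,-.28,-.18),.14,.16),('red',(.39,.46,-.1,-.03),.134,.146),('green',(.40,.47,-.03,.05),.112,.124)]:
    m=(P[...,0]>x0)&(P[...,0]<x1)&(P[...,1]>y0)&(P[...,1]<y1)&(P[...,2]>z0)&(P[...,2]<z1)
    if m.sum()<20: print(name,m.sum());continue
    r=cv2.minAreaRect((P[m][:,:2]*1000).astype(np.float32)); print(name,np.round(r[0],1),np.round(r[1],1),np.median(P[m][:,2]))
E
python3 r.py
```

```text
[0.46595185 0.6683635  0.38822403]
[0.83417256 0.4168241  0.23809334]
[0.97671182 0.11896157 0.19598297] [ 0.40958528 -0.23120031  0.11332606]
50.6
handle [ 409.6 -231.3] [19.7 20.8] 0.15137353286677915
red [428.9 -68.1] [27.1 26.9] 0.14063797866387823
green [438.6  10.9] [27.8 26.3] 0.11848403116899797
```

View pics/after_rod.png

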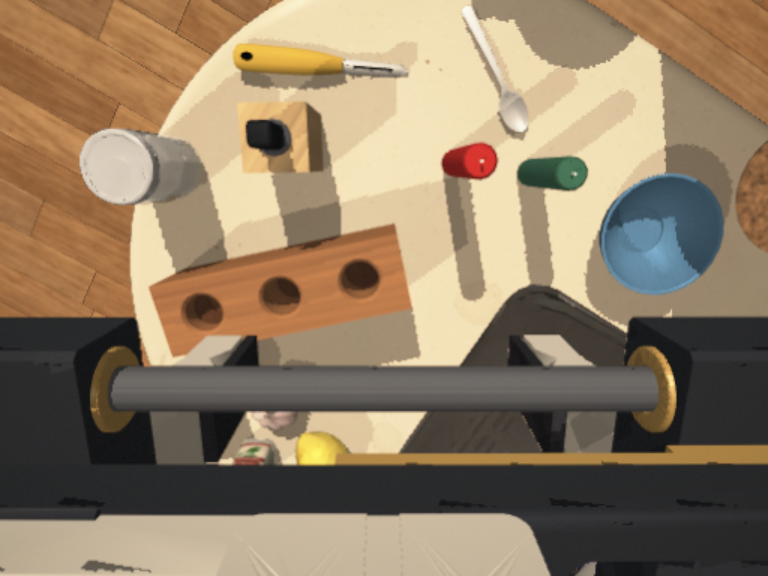

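The rod hangs in its stand, with the handle at (265,135). Next are the candles.

```bash
cat > k.py <<'E'
from h import *
def candle(xy,zt,hole,depth):
    yaw=np.pi/2; q=down(bestyaw(xy,yaw)[1])
    robot.move_to([*xy,zt+.12],q)
    robot.movel([*xy,zt],velocity=.12)
    robot.grab(20); robot.pause(.2); print('w',robot.get_width())
    robot.movel([*xy,zt+.13],velocity=.15)
    robot.movel([*hole,zt+.13],velocity=.2); robot.pause(.2); f0=robot.get_ft_force()
    zb=zt+.084-depth
    robot.movel([*hole,zt+.075],velocity=.08); print(robot.get_ft_force()-f0)
    robot.movel([*hole,zb+.004],velocity=.06); print(robot.get_ft_force()-f0)
    z=zb+.004
    for k in range(8):
        z-=.001; robot.movel([*hole,z],velocity=.02); f=robot.get_ft_force()[2]-f0[2]
        if f>3: break
    print('contact',f,(z-zb)*1e3,robot.get_width())
    robot.open_gripper(); robot.pause(.2)
    robot.movel([*hole,zb+.11],velocity=.2); print(robot.get_t())
candle([.4288,-.0675],.093,H[1],.068)
candle([.4382,.0108],.071,H[0],.046)
robot.move_to([.51,.12,.36],down(0)); robot.pause(.2)
D={}
for n in('wrist','scene','side'):
    c=shot(n); D[n+'_P']=cloud(c); D[n+'_im']=c['image']; save(c,'k_'+n+'.png',1.5)
    P=D[n+'_P']
    for t,(x,y) in(('red',H[1]),('green',H[0])):
        m=(np.hypot(P[...,0]-x,P[...,1]-y)<.03)&(P[...,2]>.12)&(P[...,2]<.159)
        if m.sum()>20: print(n,t,np.percentile(P[m][:,2],90),np.median(P[m],axis=0).round(4))
    m=(P[...,2]>.079)&(P[...,2]<.095)&(P[...,0]>.35)&(P[...,0]<.6)&(P[...,1]>.2)&(P[...,1]<.42)
    if m.sum()>50: print(n,'cup',cv2.minAreaRect((P[m][:,:2]*1000).astype(np.float32)))
np.savez('D2.npz',**D); print(robot.get_t())
E
python3 k.py
```

```text
w 0.027552610156355482
[ 1.53311824 -0.08325645 -0.11119112]
[0.65368405 0.45394873 0.59743143]
contact 6.290801640788942 -1.0000000000000009 0.027069459958080046
61.8
w 0.02734312375659981
[-0.63807358 -0.18728714  1.17836591]
[-0.94361586  0.78491812 -0.70633117]
contact 7.159712920864922 -1.0000000000000009 0.027075766134940418
72.3583
wrist red 0.13361861722261212 [ 0.5491 -0.2225  0.1266]
wrist green 0.15747889914521215 [ 0.5312 -0.1537  0.1531]
wrist cup ((447.7100830078125, 301.2206726074219), (119.00163269042969, 63.310096740722656), 28.485315322875977)
scene red 0.15645063052679092 [ 0.546  -0.2268  0.1455]
scene green 0.1563358584053088 [ 0.5297 -0.1518  0.1475]
scene cup ((447.17254638671875, 301.91015625), (118.09334564208984, 63.56482696533203), 28.572711944580078)
side red 0.15438273522735402 [ 0.5518 -0.2249  0.1424]
side green 0.15444265988574038 [ 0.5368 -0.1507  0.1446]
side cup ((448.9491882324219, 303.90545654296875), (119.16991424560547, 63.954044342041016), 28.311208724975586)
74.5417
```

```bash
cat >> h.py <<'E'
def Rc(psi,th): return R.from_euler('z',psi).as_matrix()@R.from_euler('y',-th).as_matrix()
G=.050
def cup2tool(o,psi,th,opt):
    """cup origin o -> TCP pos, quat"""
    F=np.diag([-1.,1,-1]) if opt=='A' else np.diag([1.,-1,-1])
    M=Rc(psi,th); return list(np.array(o)+M@[0,0,G-.019]), quat(M@F)
def lip2tool(L,psi,th,opt):
    M=Rc(psi,th); return cup2tool(np.array(L)-M@[-.073,0,.078],psi,th,opt)
E
cat > s.py <<'E'
from h import *
D=np.load('D.npz'); D2=np.load('D2.npz'); pts=[]
for d,n in((D,'cup'),(D,'bowl'),(D2,'wrist')):
    P=d[n+'_P']; hsv=cv2.cvtColor(d[n+'_im'],cv2.COLOR_RGB2HSV)
    m=(P[...,2]>.002)&(P[...,2]<.008)&(hsv[...,0]<18)&(hsv[...,1]>100)&(np.hypot(P[...,0]-.452,P[...,1]-.303)<.085)
    m=cv2.morphologyEx(m.astype(np.uint8),cv2.MORPH_OPEN,np.ones((3,3)))>0
    q=P[m]; pts.append(q); print(n,len(q),q[:,:2].min(0),q[:,:2].max(0))
q=np.vstack(pts); from scipy.optimize import minimize
hull=cv2.convexHull((q[:,:2]*1000).astype(np.float32)); c=cv2.minEnclosingCircle(hull); print('mat',c)
import itertools
B=np.array([.4973,.132])
for opt in 'AB':
    for g in (0,180):
        pass
    p,qq=cup2tool([.4598,.3085,.004],np.radians(28.5),0,opt); j=robot.ik(p,qq); print('grasp',opt,None if j is None else np.round(j,2))
    for a in range(-180,180,20):
        psi=np.radians(a); L=[*(B+.012*np.array([np.cos(psi),np.sin(psi)])),.08]
        r=[]
        for th in(0,45,87):
            Lz=list(L); 
            if th<60: Lz[2]=.17
            j=robot.ik(*lip2tool(Lz,psi,np.radians(th),opt)); r.append(None if j is None else np.round(j,2).tolist())
        if all(r): print(opt,a,r)
E
python3 s.py
```

```text
cup 1925 [0.38771741 0.23384496] [0.52370527 0.37106842]
bowl 1495 [0.38819406 0.23234337] [0.52517129 0.36915177]
wrist 1675 [0.38946248 0.2322272 ] [0.52529745 0.31666463]
mat ((456.2247314453125, 301.55218505859375), 69.95011901855469)
grasp A [ 0.94  0.32 -0.46  0.   -0.79 -2.02]
A -180 [[0.77, 0.02, -0.6, 0.0, -0.95, 0.8], [0.45, 0.49, 0.05, -0.33, -1.85, 1.15], [0.35, 1.01, 0.4, -0.53, -2.4, 1.14]]
A -160 [[0.7, 0.01, -0.61, 0.0, -0.95, 1.22], [0.56, 0.5, -0.01, -0.15, -1.83, 1.38], [0.51, 1.03, 0.31, -0.24, -2.36, 1.39]]
A -140 [[0.63, 0.03, -0.59, 0.0, -0.95, 1.64], [0.66, 0.48, -0.12, 0.03, -1.76, 1.6], [0.67, 1.01, 0.14, 0.04, -2.22, 1.6]]
A -120 [[0.56, 0.07, -0.56, 0.0, -0.95, 2.06], [0.75, 0.44, -0.26, 0.21, -1.63, 1.8], [0.81, 0.96, -0.08, 0.27, -2.04, 1.71]]
A -100 [[0.51, 0.11, -0.5, 0.0, -0.96, 2.46], [0.83, 0.37, -0.43, 0.39, -1.48, 1.95], [0.94, 0.89, -0.33, 0.48, -1.83, 1.73]]
A -80 [[0.48, 0.16, -0.44, 0.0, -0.97, 2.84], [0.89, 0.29, -0.62, 0.59, -1.3, 2.07], [1.05, 0.81, -0.61, 0.69, -1.63, 1.66]]
A 40 [[0.65, 0.28, -0.28, 0.0, -1.01, -1.52], [0.53, -0.06, -0.63
[... 1708 characters left out ...]
83, -1.1, -0.97], [1.12, 0.73, -0.91, 0.98, -1.48, -1.63]]
B 40 [[0.65, 0.28, -0.28, 0.0, -1.01, 1.62], [0.53, -0.06, -0.63, -0.48, -0.26, 2.16], [-0.58, 0.74, -0.78, -1.86, -1.5, -1.62]]
B 60 [[0.7, 0.26, -0.31, 0.0, -1.0, 1.92], [0.23, 0.04, -0.39, -0.86, -0.75, 2.92], [-0.48, 0.66, -0.53, -1.59, -1.51, -1.95]]
B 100 [[0.79, 0.18, -0.42, 0.0, -0.97, 2.52], [0.14, 0.24, -0.15, -0.82, -1.32, -2.84], [-0.24, 0.76, -0.08, -1.22, -1.81, -2.25]]
B 120 [[0.82, 0.13, -0.48, 0.0, -0.96, 2.85], [0.19, 0.33, -0.06, -0.73, -1.52, -2.64], [-0.11, 0.83, 0.12, -1.08, -2.0, -2.3]]
B 160 [[0.81, 0.05, -0.58, 0.0, -0.95, -2.73], [0.35, 0.46, 0.06, -0.49, -1.8, -2.23], [0.19, 0.97, 0.38, -0.78, -2.33, -2.2]]
```

View pics/k_wrist.png

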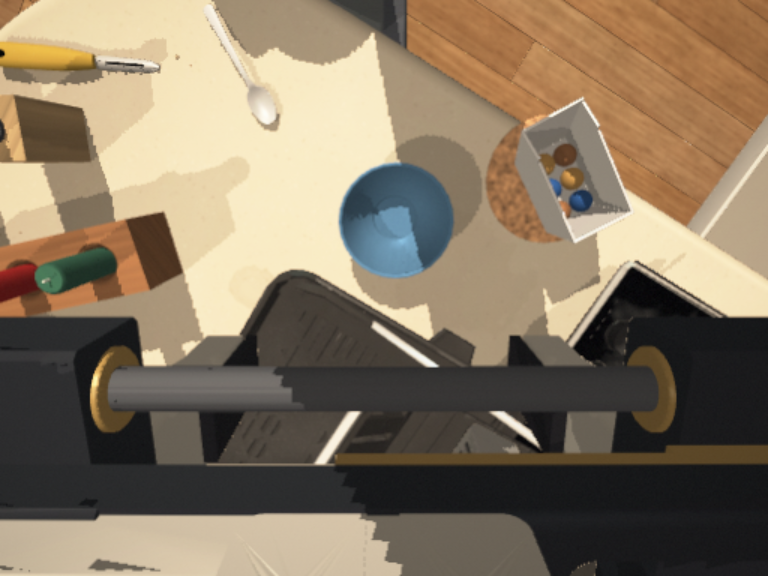

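View pics/k_scene.png

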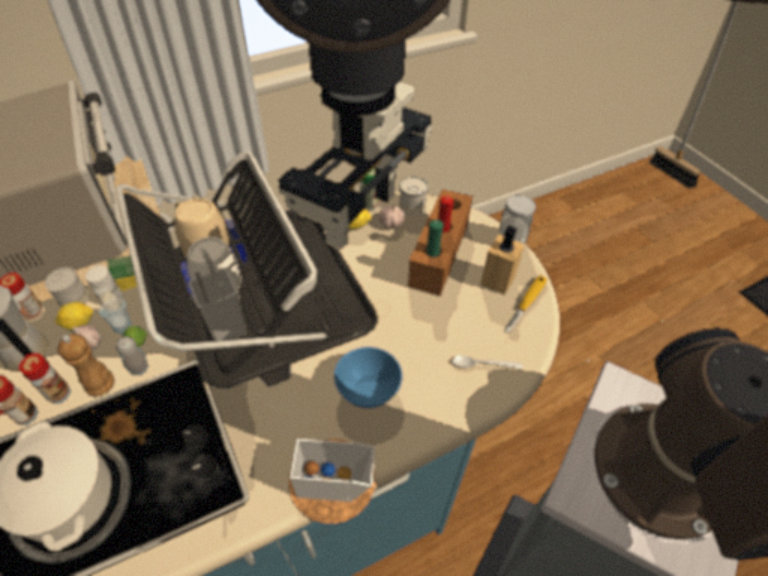

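```bash
cat > o.py <<'E'
from h import *
D=np.load('D2.npz')
u=np.array([np.cos(np.radians(28.5)),np.sin(np.radians(28.5))]); v=np.array([-u[1],u[0]])
for n in('wrist','scene','side'):
    P=D[n+'_P']; d=P[...,:2]-[.4603,.3088]; a=d@u; b=d@v
    for lo,hi in((-.08,-.066),(.036,.048)):
        m=(a>lo)&(a<hi)&(abs(b)<.025)&(P[...,2]>.05)&(P[...,2]<.1)
        if m.sum()>5: print(n,lo,m.sum(),np.percentile(P[m][:,2],95).round(4))
    m=(abs(b)<.02)&(P[...,2]<.05)&(a>-.1)&(a<.06)
    h=[(round(x,2),np.nanmedian(P[m&(a>x)&(a<x+.01)][:,2]).round(3)) for x in np.arange(-.09,.05,.01) if (m&(a>x)&(a<x+.01)).sum()>3]; print(h)
for n in('scene','side'):
    P=np.load('D.npz')[n+'_P']
    for x0 in np.arange(.36,.74,.04):
        print(n,round(x0,2),[ (lambda m: round(float(np.nanmax(P[m][:,2])),2) if m.sum()>2 else None)((P[...,0]>x0)&(P[...,0]<x0+.04)&(P[...,1]>y)&(P[...,1]<y+.05)&(P[...,2]<.35)) for y in np.arange(.0,.55,.05)])
E
python3 o.py
```

```text
wrist -0.08 194 0.0839
wrist 0.036 326 0.0902
[(np.float64(-0.09), np.float64(-0.002)), (np.float64(-0.08), np.float64(0.005)), (np.float64(-0.07), np.float64(0.005)), (np.float64(-0.06), np.float64(0.042)), (np.float64(-0.05), np.float64(0.022)), (np.float64(-0.04), np.float64(0.025)), (np.float64(-0.03), np.float64(0.031)), (np.float64(-0.02), np.float64(0.022)), (np.float64(-0.01), np.float64(0.028)), (np.float64(-0.0), np.float64(0.03)), (np.float64(0.01), np.float64(0.02)), (np.float64(0.02), np.float64(0.031)), (np.float64(0.03), np.float64(0.028)), (np.float64(0.04), np.float64(0.032))]
scene -0.08 68 0.0831
scene 0.036 93 0.0892
[(np.float64(-0.09), np.float64(-0.006)), (np.float64(-0.08), np.float64(0.002)), (np.float64(-0.07), np.float64(0.004)), (np.float64(-0.06), np.float64(0.04)), (np.float64(-0.05), np.float64(0.02)), (np.float64(-0.04), np.float64(0.027)), (np.float64(-0.03), np.float64(0.028)), (np.float64(-0.02), np.float64(0.006)), (np.float64(-0.01), np.float64(-0.379)), (np.float64(-0.0), np.float64(-0.387)), (np.float64(0.01), np.float64(-0.359)), (np.float64(0.
[... 1387 characters left out ...]
.01, None, None, None, None]
side 0.4 [0.12, 0.0, 0.0, 0.0, 0.08, 0.09, 0.09, 0.0, None, None, None]
side 0.44 [0.12, 0.05, 0.05, 0.05, 0.0, 0.09, 0.09, 0.01, -0.0, None, None]
side 0.48 [0.0, 0.05, 0.02, 0.05, 0.0, 0.09, 0.09, 0.09, 0.0, 0.0, None]
side 0.52 [0.03, 0.05, 0.05, 0.05, 0.0, 0.01, 0.07, 0.01, 0.01, 0.0, None]
side 0.56 [0.03, 0.05, 0.05, 0.0, 0.0, 0.0, 0.0, 0.01, 0.01, 0.01, None]
side 0.6 [0.01, 0.22, 0.22, 0.19, 0.01, 0.0, 0.0, 0.03, 0.03, 0.01, None]
side 0.64 [0.01, 0.22, 0.21, 0.18, 0.15, 0.14, 0.01, 0.03, 0.03, 0.01, None]
side 0.68 [0.22, 0.22, 0.17, 0.23, 0.29, 0.22, 0.2, 0.03, 0.01, 0.01, None]
side 0.72 [0.22, 0.21, 0.15, 0.22, 0.3, 0.22, 0.22, 0.01, 0.01, 0.01, None]
```

```bash
cat > t.py <<'E'
from h import *
D=np.load('D.npz'); B=np.array([.4973,.132])
import h
h0=np.vstack([np.load('D.npz')[n+'_P'].reshape(-1,3) for n in('scene','side')])
m=(h0[:,0]>.36)&(h0[:,0]<.9)&(h0[:,1]>-.12)&(h0[:,1]<.7)&(h0[:,2]>-.005)&(h0[:,2]<.4)
m&=~((np.hypot(h0[:,0]-.466,h0[:,1]-.302)<.085)&(h0[:,2]<.1))
O=h0[m]
OB=O[np.hypot(O[:,0]-B[0],O[:,1]-B[1])>.07]
def clear(p,q):
    L=(OB-np.array(p))@mat(q)   # tool coords
    d=np.maximum(np.abs(L[:,:2])-[.039,.0965],0); dz=np.maximum(np.maximum(-.266-L[:,2],L[:,2]+.066),0)
    db=np.sqrt((d**2).sum(1)+dz**2).min()
    C=(L)*1.0 # cup box roughly (in tool frame option B: cup x=tool x, z=-tool z)
    cx=np.maximum(np.maximum(-.073-C[:,0],C[:,0]-.044),0); cy=np.maximum(abs(C[:,1])-.065,0); cz=np.maximum(np.maximum(-.055-C[:,2],C[:,2]-.031),0)
    dc=np.sqrt(cx**2+cy**2+cz**2).min()
    return db,dc
if __name__=='__main__':
    r=O[(O[:,2]>.08)&(O[:,1]>.03)&(O[:,1]<.25)]
    for y in np.arange(.03,.25,.03):
        s=r[(r[:,1]>y)&(r[:,1]<y+.03)]; print(round(y,2), np.percentile(s[:,0],1).round(3) if len(s) else None, end=' ')
    print()
    for a in(-80,-70,-60,-55,-50,-45):
        psi=np.radians(a); c=np.array([np.cos(psi),np.sin(psi)])
        for off in((0,0),(-.012,0.005)):
            out=[]
            for th,z in((50,.12),(62,.10),(75,.085),(82,.08),(88,.08)):
                L=[*(B+.012*c+off),z]; p,q=lip2tool(L,psi,np.radians(th),'B'); j=robot.ik(p,q)
                out.append((th,j is not None and round(j[2],2),*(round(1000*x) for x in clear(p,q))))
            print(a,off,out)
E
python3 t.py
```

```text
0.03 0.693 0.06 0.647 0.09 0.611 0.12 0.614 0.15 0.629 0.18 0.644 0.21 0.659 0.24 0.675 
-80 (0, 0) [(50, np.float64(-0.67), 10, 0), (62, np.float64(-0.67), 10, 0), (75, np.float64(-0.65), 16, 0), (82, np.float64(-0.63), 23, 2), (88, np.float64(-0.61), 31, 5)]
-80 (-0.012, 0.005) [(50, np.float64(-0.68), 21, 0), (62, np.float64(-0.68), 21, 0), (75, np.float64(-0.65), 29, 0), (82, np.float64(-0.63), 36, 3), (88, np.float64(-0.61), 44, 8)]
-70 (0, 0) [(50, np.float64(-0.78), 2, 15), (62, np.float64(-0.8), 6, 15), (75, np.float64(-0.79), 23, 15), (82, np.float64(-0.77), 34, 15), (88, np.float64(-0.76), 42, 15)]
-70 (-0.012, 0.005) [(50, np.float64(-0.79), 11, 6), (62, np.float64(-0.81), 19, 6), (75, np.float64(-0.79), 36, 6), (82, np.float64(-0.78), 47, 6), (88, np.float64(-0.76), 55, 6)]
-60 (0, 0) [(50, np.float64(-0.89), 1, 15), (62, np.float64(-0.93), 15, 9), (75, np.float64(-0.93), 35, 11), (82, np.float64(-0.92), 46, 15), (88, np.float64(-0.91), 56, 21)]
-60 (-0.012, 0.005) [(50, np.float64(-0.9), 10, 21), (62, np.float64(-0.93), 27, 16), (75, np.float64(-0.94), 48, 16), (82, np.f
[... 211 characters left out ...]
4(-0.98), 58, 16)]
-55 (-0.012, 0.005) [(50, np.float64(-0.95), 15, 22), (62, np.float64(-1.0), 33, 13), (75, np.float64(-1.01), 54, 11), (82, np.float64(-1.0), 64, 14), (88, np.float64(-0.98), 67, 22)]
-50 (0, 0) [(50, np.float64(-1.0), 12, 8), (62, False, 26, 6), (75, False, 43, 5), (82, False, 46, 9), (88, False, 50, 10)]
-50 (-0.012, 0.005) [(50, np.float64(-1.0), 22, 14), (62, False, 38, 17), (75, False, 52, 12), (82, False, 55, 14), (88, False, 59, 16)]
-45 (0, 0) [(50, False, 18, 0), (62, False, 33, 5), (75, False, 35, 3), (82, False, 38, 6), (88, False, 42, 4)]
-45 (-0.012, 0.005) [(50, False, 28, 7), (62, False, 42, 12), (75, False, 44, 14), (82, False, 47, 12), (88, False, 51, 14)]
```

```bash
cat > u.py <<'E'
from h import *
from t import clear,B
psi=np.radians(-60); c=np.array([np.cos(psi),np.sin(psi)])
LB=B+.012*c+[-.012,.005]; L0=np.array([.42,.215])
path=[([*L0,.17],0),([*L0,.17],30),([*L0,.16],50),([*L0,.15],60),([*((L0+LB)/2),.12],60),([*LB,.10],60),([*LB,.08],66)]
for L,th in path:
    p,q=lip2tool(L,psi,np.radians(th),'B'); j=robot.ik(p,q); print(th,None if j is None else np.round(j,2),np.round(clear(p,q),3))
s=shot('scene'); P=cloud(s)
m=(P[...,2]>.078)&(P[...,2]<.095)&(P[...,0]>.35)&(P[...,0]<.6)&(P[...,1]>.2)&(P[...,1]<.42)
r=cv2.minAreaRect((P[m][:,:2]*1000).astype(np.float32)); print(r)
E
python3 u.py
```

```text
0 [ 0.73  0.1  -0.51  0.   -0.96 -0.21] [0.066 0.055]
30 [ 1.08  0.11 -0.71  0.5  -1.09 -0.86] [0.096 0.056]
50 [ 1.23  0.25 -0.77  0.65 -1.28 -1.14] [0.127 0.067]
60 [ 1.29  0.35 -0.79  0.69 -1.37 -1.26] [0.142 0.073]
60 [ 1.17  0.38 -0.87  0.82 -1.26 -1.3 ] [0.08  0.032]
60 [ 1.01  0.39 -0.93  0.98 -1.17 -1.34] [0.024 0.015]
66 [ 1.05  0.49 -0.95  1.   -1.22 -1.45] [0.033 0.009]
((447.03564453125, 301.8623352050781), (117.84732055664062, 63.15635299682617), 28.819311141967773)
```

```bash
cat > v.py <<'E'
from h import *
a=np.radians(28.5); o=[.4603,.3085]
p,q=cup2tool([*o,.004],a,0,'B')
robot.move_to([p[0],p[1],.2],q); robot.movel([p[0],p[1],.12],velocity=.15)
robot.movel(p,velocity=.08); robot.grab(25); robot.pause(.3)
print('w',robot.get_width(),robot.get_grip_force(),robot.get_ft_force())
robot.movel([p[0],p[1],p[2]+.10],velocity=.1); robot.pause(.2); print(robot.get_width(),robot.get_ft_force(),robot.get_t())
psi=np.radians(-60); L0=[.42,.215]
robot.move_to(*lip2tool([*L0,.17],psi,0,'B')); print(robot.get_joint_pos().round(2),robot.get_t())
for th,z in((30,.17),(50,.16)):
    P,Q=lip2tool([*L0,z],psi,np.radians(th),'B'); robot.movel(P,Q,velocity=.08)
robot.pause(.2); print(robot.get_width(),robot.get_joint_pos().round(2),robot.get_t())
s=shot('side'); save(s,'tilt50.png',1.5)
E
python3 v.py
```

```text
w 0.062147220316408125 24.99853491783142 [-0.81693359  0.45474721  3.19948783]
0.06160801159817085 [ 0.99666211 -0.39852518 -1.73174624] 81.45
[ 0.73  0.1  -0.51  0.   -0.96 -0.21] 82.6583
0.06181449626323782 [ 1.23  0.25 -0.77  0.65 -1.28 -1.14] 84.1417
```

View pics/tilt50.png

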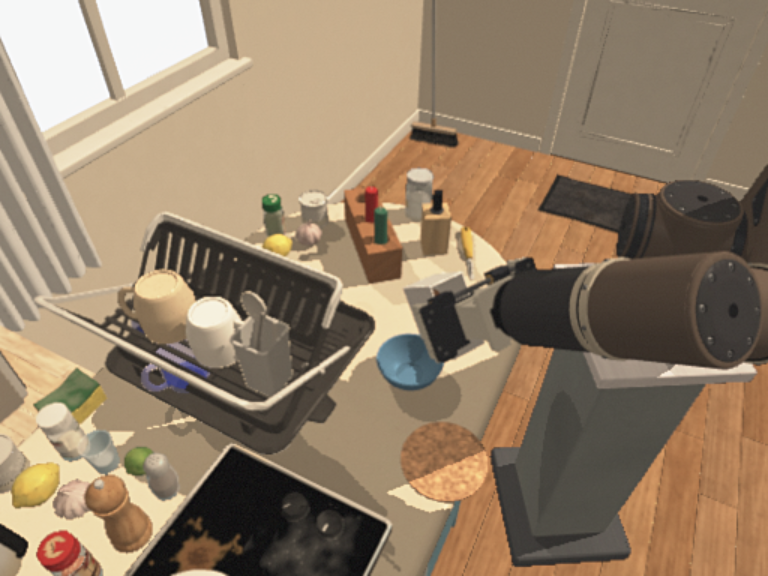

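The cup is held tipped at (440,300) beside the bowl, with no balls spilled and the mat empty at (445,460). Next I'll pour.

```bash
cat > w.py <<'E'
from h import *
from t import B
psi=np.radians(-60); c=np.array([np.cos(psi),np.sin(psi)])
LB=B+.012*c+[-.012,.005]; L0=np.array([.42,.215])
def go(L,th,v):
    P,Q=lip2tool(L,psi,np.radians(th),'B'); robot.movel(P,Q,velocity=v)
go([*L0,.15],58,.06); go([*((L0+LB)/2),.12],58,.1); go([*LB,.10],58,.08); go([*LB,.08],62,.06)
for th in(68,74,80,85,89):
    go([*LB,.078],th,.04); robot.pause(.25)
robot.pause(.8)
print(robot.get_width(),robot.get_ft_force(),robot.get_joint_pos().round(2),robot.get_t())
for n in('side','scene'):
    s=shot(n); save(s,'pour_'+n+'.png'); print([(round(d['p'],2),np.round(d['position'])) for d in robot.look_for(s,'ball0')])
a=cv2.imread('pics/pour_side.png')[130:300,180:400]; b=cv2.imread('pics/pour_scene.png')[170:340,140:360]
cv2.imwrite('pics/pour.png',cv2.resize(np.hstack([a,b]),(792,306)))
E
python3 w.py
```

```text
0.06208144130113859 [ 0.84270694 -0.07823056 -1.29025315] [ 1.16  0.76 -0.9   0.93 -1.5  -1.65] 90.35
[(0.25, array([257., 245.]))]
[(0.16, array([260., 141.]))]
```

View pics/pour.png

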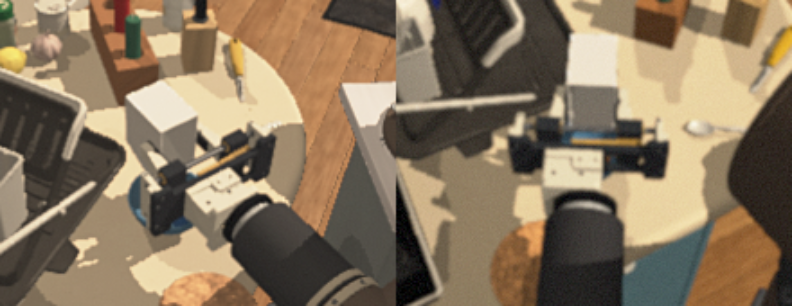

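The bowl lies hidden under the gripper, and no balls are loose on the table. I'll tip back, withdraw and check.

```bash
cat > x.py <<'E'
from h import *
from t import B
psi=np.radians(-60); c=np.array([np.cos(psi),np.sin(psi)])
LB=B+.012*c+[-.012,.005]; L0=np.array([.42,.215])
def go(L,th,v):
    P,Q=lip2tool(L,psi,np.radians(th),'B'); robot.movel(P,Q,velocity=v)
go([*LB,.10],75,.06); go([*((L0+LB)/2),.13],65,.1); go([*L0,.17],50,.1); go([*L0,.18],20,.08); go([*L0,.19],0,.08)
robot.pause(.2); print(robot.get_width(),robot.get_ft_force(),robot.get_t())
for n in('side','scene'):
    s=shot(n); save(s,'back_'+n+'.png'); print(n,[(round(d['p'],2),np.round(d['position'])) for d in robot.look_for(s,'ball0')])
    P=cloud(s); hsv=cv2.cvtColor(s['image'],cv2.COLOR_RGB2HSV)
    m=(P[...,2]>.043)&(P[...,2]<.056)&(P[...,0]>.42)&(P[...,0]<.58)&(P[...,1]>.04)&(P[...,1]<.2)&(hsv[...,0]>95)&(hsv[...,0]<118)&(hsv[...,1]>90)
    if m.sum()>20: print(cv2.minEnclosingCircle((P[m][:,:2]*1000).astype(np.float32)))
a=cv2.imread('pics/back_side.png')[130:350,180:400]; b=cv2.imread('pics/back_scene.png')[130:350,140:360]
cv2.imwrite('pics/back.png',cv2.resize(np.hstack([a,b]),(800,400)))
E
python3 x.py
```

```text
0.06168732055532983 [ 0.5936075   0.66498216 -1.10594461] 93.75
side [(0.4, array([280., 248.]))]
scene [(0.55, array([237., 262.]))]
((500.3579406738281, 141.53134155273438), 55.724342346191406)
```

View pics/back.png

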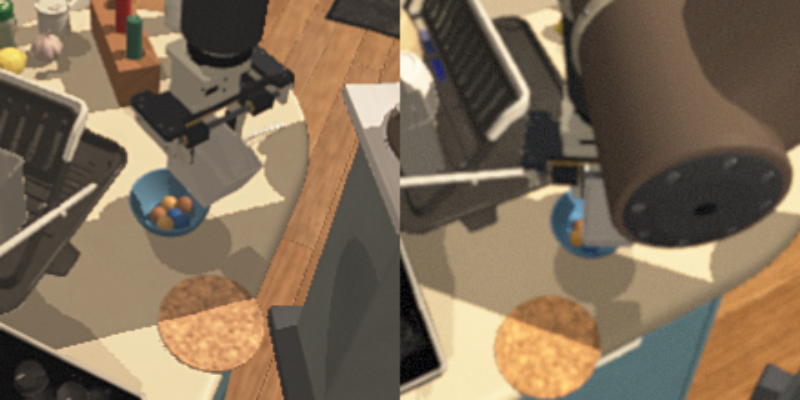

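The bowl at (170,210) now holds the balls and nothing is spilled. I'll stand the cup on the mat, then check inside it.

```bash
cat > y.py <<'E'
from h import *
a=np.radians(28.5); o=[.4562,.3015]
p,q=cup2tool([*o,.004],a,0,'B')
robot.move_to([p[0],p[1],.15],q); robot.pause(.2); f0=robot.get_ft_force()[2]
robot.movel([p[0],p[1],p[2]+.006],velocity=.08)
z=p[2]+.006
for k in range(10):
    z-=.001; robot.movel([p[0],p[1],z],velocity=.02); f=robot.get_ft_force()[2]-f0
    if f>2.5: break
print('contact',f,z-p[2]); robot.open_gripper(); robot.pause(.2)
robot.movel([p[0],p[1],.2],velocity=.12)
robot.move_to([.52,.2,.36],down(0)); robot.pause(.3); s=shot('wrist'); save(s,'fin_w.png',1.5)
robot.move_to([.45,-.18,.36],down(np.pi)); robot.pause(.3); s2=shot('wrist'); save(s2,'fin_h.png',1.2)
print(robot.get_t())
P=cloud(s); m=(P[...,2]>.079)&(P[...,2]<.095)&(P[...,0]>.35)&(P[...,0]<.6)&(P[...,1]>.2)&(P[...,1]<.42)
print(cv2.minAreaRect((P[m][:,:2]*1000).astype(np.float32)))
P=cloud(s2)
for x,y in(H[1],H[0]):
    m=(np.hypot(P[...,0]-x,P[...,1]-y)<.022)&(P[...,2]>.15)&(P[...,2]<.16); print(m.sum(),np.median(P[m],axis=0))
E
python3 y.py
```

```text
contact 3.2422672203034164 -6.938893903907228e-18
106.1917
((443.95086669921875, 293.5889892578125), (118.74952697753906, 62.487911224365234), 28.436908721923828)
461 [ 0.54931815 -0.2343693   0.15664415]
436 [ 0.53283165 -0.16083789  0.15675974]
```

View pics/fin_w.png

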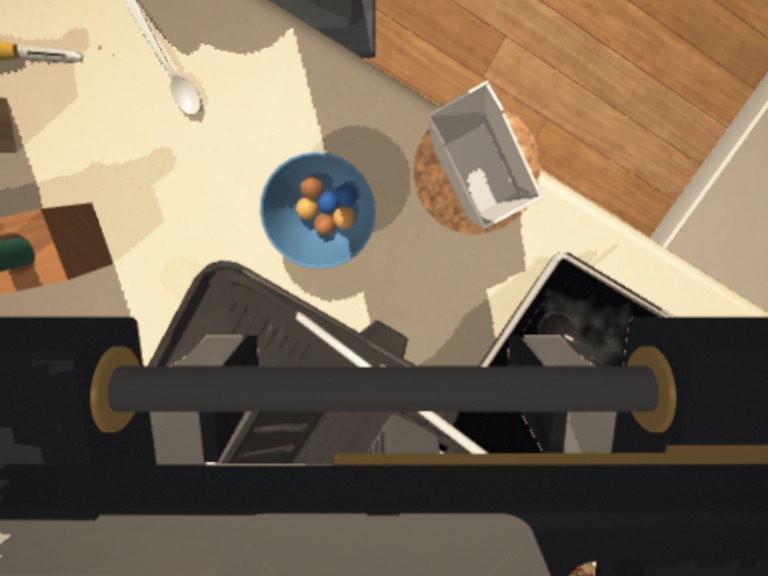

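View pics/fin_h.png

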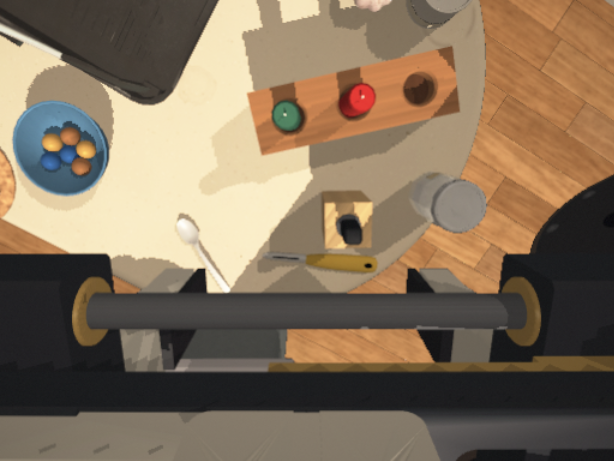

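All six balls are in the bowl and the empty cup stands on its mat. The candle tops are level and the rod is in its stand.

```bash
python3 -c "
from h import *
print(robot.finish_job())"
```

```text
the job is handed in; nothing more can be done
None
```

The centrepiece is set up and handed in: I probed the sockets, returned the rod to its stand, stood the green and red candles level in the 46 mm and 68 mm sockets (the yellow one was absent), poured all six balls into the bowl, and put the empty cup upright on its mat.

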